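# Set the tile-lining jig

### The arm

A 6-joint arm with a two-finger parallel gripper is mounted at the origin on the work surface. World frame = base frame: x ahead of the robot, y to its left, z up, the work surface at z = 0. Lengths are in m, angles in rad, forces in N, time in s.
With the tool pointing down it reaches from about 0.375 to 0.9 m from the base axis. Payload 3.1 kg.
Tool frame: the origin (TCP) lies at the very end of the fingers, on their centre line; the grasp point (between the pads) lies 19 mm behind it (manip.hold_point_z is the distance from the TCP to the grasp point, in m); y points along the fingers, z is the direction in which the jaws open and shut, and the axes are right-handed (so a half turn about y gives the same grasp; the last joint's range is limited). The gripper opens to 85 mm and grips with 20 to 120 N. Pads are 22 mm wide; open, the fingers measure 114 mm over their backs; the gripper's body (76 mm by 85 mm) begins 54 mm behind the grasp point. The pads swing forward as they close: fully open they stand 13 mm farther back than shut.
Start: joints at [-1.377, 0.527, 1.433, -0, 1.181, -0.178], TCP at [0.227, -0.582, 0.231] pointing down, gripper open.
Joint ranges: [-3.08, 3.08], [-0.75, 2.2], [0.22, 2.44], [-1.43, 4.57], [0, 2.65], [-2.85, 2.85]. Speed limits (rad/s): [2.79, 2.79, 3.14, 3.14, 3.14, 3.14].

### API

Orientations are given as a unit quaternion [x, y, z, w].
In Python, from station import manip, eyes, workorder gives the robot as it stands. The module is installed in compiled form; this text tells all that it offers.
- The arm moves only by the shell command python3 -m jog 'ROWS' [OPENING] [FORCE]. ROWS is JSON, a list of rows, each a list of 2 entries, a list of its own where there are three numbers: the shift along the tool's x, y, z in cm, then the turn about the tool's y in rad. A call has 1 to 20 rows; each row is the pose to reach, as a shift and turn from the pose commanded when the call began, along the tool's axes at that moment; what a row does not reach only later rows make up. A row lasts 1/12 s, in which the tool goes at most 41.7 mm and 7.16 degrees, less where a joint would pass 70% of its speed; a pose out of reach is approached as far as the arm can. A call with a gripper value outside its range is refused whole. OPENING is the finger opening in cm, from 0 to 8.54, set as the call begins (- or left out, the last holds). The fingers move at their own pace and stop on an object; FORCE is the grip in N (left out, the last holds). Time passes only in rows, so rows that repeat a pose let the fingers close. It gives the time, the measured TCP pose, the force and the opening at its end, in the units of the state.
- manip.sense(): the state, without advancing time (a new reading comes with each control period).
- eyes.snapshot(name): name is "scene" or "top"; returns a dict with "frame" (400x640x3 uint8, red, green, blue), "vfov" (degrees; the focal length in pixels is half the picture's height over the tangent of half this angle, whatever the lens; pixels are square), "cx", "cy" (the principal point, pixels), "k1" (the pictures are not rectified: a ray, as slopes to the right and down, at radius r is drawn at 1 + k1 r^2 times it, then the intrinsics apply), "rvec" (rotation vector, rad) and "tvec" (3), from world to camera coordinates, as OpenCV has them. Camera axes: x right, y down, z forward; pixel columns grow to the right and rows downward; lengths in m; the calibration is good to about 2 mm. A picture is of the moment at which its call begins. There is no depth.
- workorder.sign_off(): hands the job in, once; it reports no verdict.
The state is a dict: "t": time; "q": joint angles; "qd": joint speeds; "tau": joint torques, N m; "tcp_pos": TCP position; "tool_rot": TCP orientation; "force": force on the tool from outside, world axes, zero at the start; "ft_torque": the same for the moment, N m; "finger_gap": opening from 0.0 (shut) to 1.0 (fully open).
Only numpy, scipy, OpenCV 4.12 (cv2) and the standard library are available. Lean on these libraries where they do the work, as an engineer would, in place of code of your own. Each camera call takes 0.05 s, during which the arm holds its last target. There are 200 camera calls.

### The job

Get the tile-lining jig ready: pull its tray out of the little bench cabinet by the bar handle, all the way to its stop, then take the black grip of the blue stylus carriage and slide it along the rail until it clicks into the notch at the red line, without running on past it. Finish while still holding the grip, with the carriage resting in the notch and the tray out, so that the potter can draw the line. Leave the bowl, the clay bottle and the jar undisturbed.

Things in the scene. Friction and masses are not known exactly. Their poses are not given: they have to be found in the camera images.
- cabinet: low wooden bench cabinet, fixed, 280 deep x 360 wide x 140 high. Origin: bottom centre of its front face, on the bench. Its x axis points from the front into the cabinet, y to the left as one faces the front from the robot, z up. The tray slides out along its -x.
- tray (a joint): how far the jig tray is pulled out, m: 0 shut, 0.17 at its hard stop. Starts shut or up to 0.03 out; about 2 N of friction, stays where it is left. Front panel 326 wide, 16 thick, top edge 122 above the bench; inner side walls reach 64 above the bench.
- tray_handle (a point): middle of the tray's steel bar handle: a round bar 10 thick, 120 long, parallel to the cabinet's y, 110 above the bench, its axis 38 in front of the front panel (33 free behind it). Moves with the tray.
- carriage (a joint): place of the carriage on the rail, m: 0 at the right end, 0.18 at the left; grows along the cabinet's +y. About 1 N of friction. Starts at 0 to 0.03, right of the notch (which lies at 0.06 to 0.16). The rail lies along y on the tray, its axis 75 behind the face of the front panel (59 behind its back), under the cabinet's top until the tray is out.
- carriage_grip (a point): point in the carriage's black upright grip, a square post 20 x 20 (sides along the cabinet's x and y), from 68 to 120 above the bench; this point is on its axis, 98 up. It stands on a blue saddle 30 (x) x 36 (y). A thin bar, top 66 up, reaches from the saddle towards the cabinet to the stylus, whose holder (10 thick) stands 60 behind the grip, top 94 up.
- notch (a point): where carriage_grip is once the carriage is in the notch: above the red line on the brass index block (32 wide; its place on the rail varies); axes as the cabinet's. Coming from the right, resistance rises to about 5 N from 13 mm before the notch, drops at a rib's crest 6 mm before it; then the sprung ball draws the carriage in, centres and holds it (4 N). A like rib follows, crest 6 mm past.
- bowl: terracotta bowl, 90 across, 45 high, loose on the bench left in front of the cabinet; origin at the centre of its underside
- bottle: brown clay bottle, 70 across, 120 high, loose on the bench left of the cabinet; origin at the centre of its underside
- jar: brown clay jar with black lid, 64 across, 95 high, loose on the bench right of the cabinet; origin at the centre of its underside

How it is judged:
By the outcome, as a careful person would: the job done as asked, in the order asked, and still so for the second after the job is handed in, while the arm keeps its last pose, push and grip.
It also fails if it takes over 61 s, if anything falls off the work surface, if the arm or the gripper's body presses on something with over 40 N, if the wrist force passes 120 N, or if a joint passes its speed limit or range.

## Working session

There is one attempt and no reset: what is moved stays moved. The work goes in short steps, Python scripts to look and compute and a shell command to move; the robot and the scene stay as the last step left them, time stands still between calls to the robot, and variables do not carry over. Pictures are saved under pics/ and viewed, about 8 in all and at most 12, crops included, and the job is handed in when it is done.

```bash
mkdir -p pics
cat > h.py <<'E'
import numpy as np, cv2
from scipy.spatial.transform import Rotation as R
from station import manip, eyes, workorder
def cam(s):
    f=200/np.tan(np.radians(s["vfov"])/2); Rm=R.from_rotvec(np.ravel(s["rvec"])).as_matrix(); t=np.ravel(s["tvec"])
    return f,Rm,t
def ray(s,u,v):
    f,Rm,t=cam(s); d=np.array([(u-s["cx"])/f,(v-s["cy"])/f]); x=d.copy()
    for _ in range(20): x=d/(1+s["k1"]*(x@x))
    return -Rm.T@t, Rm.T@np.array([x[0],x[1],1])
def onz(s,u,v,z):
    o,d=ray(s,u,v); return o+d*(z-o[2])/d[2]
def proj(s,P):
    f,Rm,t=cam(s); c=Rm@np.asarray(P)+t; x=c[:2]/c[2]; x=x*(1+s["k1"]*(x@x)); return x*f+[s["cx"],s["cy"]]
def tri(a,pa,b,pb):
    A=[];B=[]
    for s,p in((a,pa),(b,pb)):
        o,d=ray(s,*p); d/=np.linalg.norm(d); M=np.eye(3)-np.outer(d,d); A.append(M);B.append(M@o)
    return np.linalg.solve(sum(A),sum(B))
def save(s,n,crop=None,k=1):
    im=s["frame"][:,:,::-1]
    if crop: x0,y0,x1,y1=crop; im=im[y0:y1,x0:x1]
    cv2.imwrite("pics/"+n,cv2.resize(im,None,fx=k,fy=k))
E
python3 - <<'E'
from h import *
for n in("scene","top"):
    s=eyes.snapshot(n); save(s,n+"0.png"); f,Rm,t=cam(s); print(n,f,-Rm.T@t,Rm[2],s["k1"],s["cx"],s["cy"]); np.save(n+"0.npy",s,allow_pickle=True)
st=manip.sense(); print(st["tcp_pos"],R.from_quat(st["tool_rot"]).as_matrix(),st["finger_gap"],st["t"],manip.hold_point_z)
E
```

```text
scene 481.4282067266698 [0.15229301 0.29817956 1.04185289] [ 0.42447895 -0.2391786  -0.87327614] 0.02468223432202024 319.1281254127612 201.60753922769769
top 492.5829105417065 [0.42607859 0.07070214 1.21563463] [ 0.16359011 -0.01972422 -0.9863312 ] -0.12149092721280107 311.85703099427985 204.35353284814084
[ 0.22694792 -0.58162531  0.23042839] [[-9.31698646e-01 -3.82325523e-04  3.63232002e-01]
 [-3.63232032e-01  1.95349717e-03 -9.31696665e-01]
 [-3.53361276e-04 -9.99998019e-01 -1.95894355e-03]] 1.0013892634847206 0.1 0.0187
```

View pics/scene0.png

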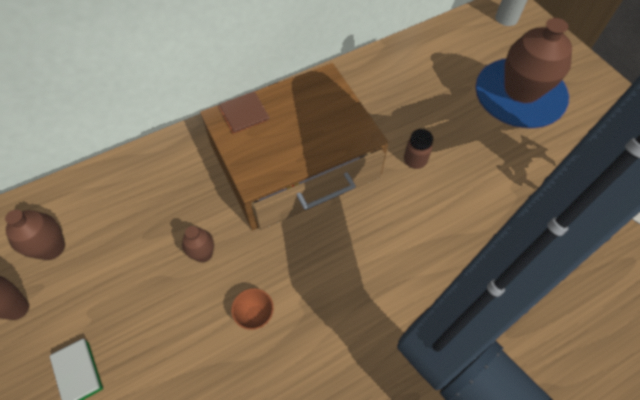

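View pics/top0.png

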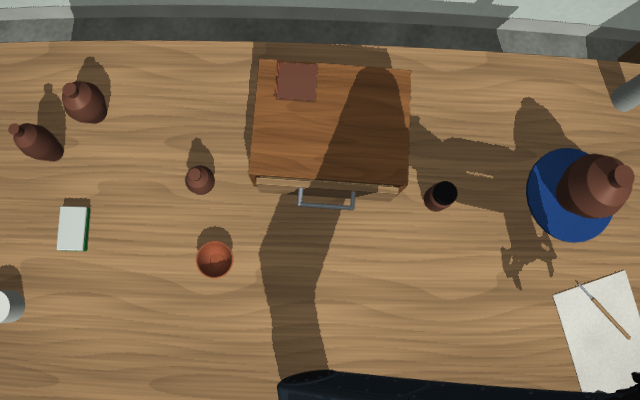

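The scene view shows the cabinet centre, handle at about (300-355, 180-205). In the top view, the cabinet roof spans (258,60)-(411,70)-(405,188)-(249,176), the handle bar runs from about (299,206) to (354,209), the bowl is at (214,260), the bottle at (200,180) and the jar at (441,195).

Run:
```python
from h import *
a=np.load("top0.npy",allow_pickle=True).item(); b=np.load("scene0.npy",allow_pickle=True).item()
im=np.hstack([cv2.resize(a["frame"][165:225,240:420],None,fx=4.4,fy=4.4)]); im2=cv2.resize(b["frame"][140:235,220:400],None,fx=3,fy=3)
im2=np.pad(im2,((0,0),(0,im.shape[1]-im2.shape[1]),(0,0)));cv2.imwrite("pics/z.png",np.vstack([im,im2])[:,:,::-1])
for n,p,z in(("BL",(258,60),.14),("BR",(411,70),.14),("FR",(405,188),.14),("FL",(249,176),.14),("hL",(299,206),.11),("hR",(354,209),.11),("bowl",(214,260),.045),("bottle",(194,174),.12),("jar",(445,191),.095)): print(n,onz(a,*p,z).round(4))
```

```text
BL [0.9451 0.1831 0.14  ]
BR [ 0.9325 -0.1785  0.14  ]
FR [ 0.647  -0.1593  0.14  ]
FL [0.6651 0.191  0.14  ]
hL [0.6049 0.0777 0.11  ]
hR [ 0.6012 -0.0477  0.11  ]
bowl [0.4808 0.2763 0.045 ]
bottle [0.6712 0.3193 0.12  ]
jar [ 0.6517 -0.2644  0.095 ]
```

View pics/z.png

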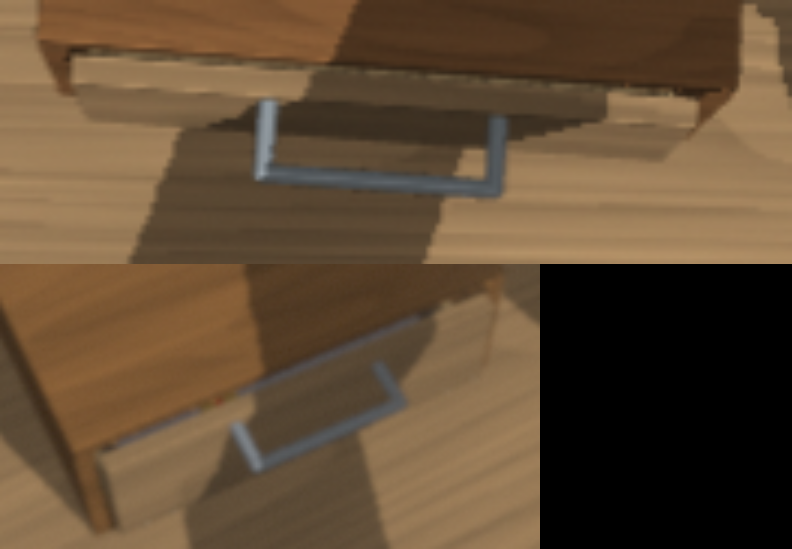

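```bash
cat >> h.py <<'E'
def delta(P,zang,st=None):
    """shift (cm, tool axes) and turn about tool y to bring TCP to P, tool z to world heading zang (mod pi)"""
    st=st or manip.sense(); M=R.from_quat(st["tool_rot"]).as_matrix()
    a=np.arctan2(M[1,2],M[0,2]); d=(zang-a+np.pi/2)%np.pi-np.pi/2
    return (M.T@(np.asarray(P)-st["tcp_pos"])*100).round(2), round(-d,3), st["q"]
E
python3 - <<'E'
from h import *
a=np.load("top0.npy",allow_pickle=True).item(); b=np.load("scene0.npy",allow_pickle=True).item()
L=tri(a,(299.1,204.8),b,(306,207.3)); r=tri(a,(353.2,207.7),b,(354,186)); print(L,r)
pl=onz(a,299.1,204.8,.11);pr=onz(a,353.2,207.7,.11);print(pl,pr)
fl=onz(a,249.1,174.1,.14);fr=onz(a,407.7,185,.14);print(fl,fr,np.linalg.norm(fl-fr))
y1=(pl-pr);y2=fl-fr;print("yaw",-np.arctan2(y1[0],y1[1]),-np.arctan2(y2[0],y2[1]))
yaw=-np.arctan2(y2[0],y2[1]); m=(pl+pr)/2; print(m, "front-bar along x",((fl+fr)/2-m)@[np.cos(yaw),np.sin(yaw),0])
print(delta([m[0],m[1],.23],yaw))
E
```

```text
[0.60659906 0.07662864 0.11221733] [ 0.60452237 -0.04677359  0.10513866]
[0.60769422 0.07758006 0.11      ] [ 0.60410659 -0.04581699  0.11      ]
[0.66946412 0.19093194 0.14      ] [ 0.65405203 -0.16549052  0.14      ] 0.3567555130183171
yaw -0.02906568977621195 -0.04321414769140554
[0.60590041 0.01588153 0.11      ] front-bar along x 0.05594207144848434
(array([-57.01,   0.15, -41.9 ]), np.float64(-1.156), array([-1.37750964e+00,  5.28359346e-01,  1.43381067e+00,  3.49910071e-08,
        1.18141320e+00, -1.78448219e-01]))
```

```bash
python3 -m jog '[[[-1,0,-0.7],-0.02],[[-3,0,-2.2],-0.06],[[-6,0,-4.4],-0.12],[[-9,0,-6.6],-0.18],[[-12,0,-8.8],-0.25],[[-15,0,-11],-0.31],[[-18,0,-13.2],-0.37],[[-21,0,-15.4],-0.43],[[-24,0,-17.6],-0.49],[[-27,0,-19.8],-0.55],[[-30,0,-22],-0.62],[[-33,0,-24.2],-0.68],[[-36,0,-26.4],-0.74],[[-39,0,-28.6],-0.8],[[-42,0,-30.8],-0.86],[[-45,0,-33],-0.92],[[-48,0,-35.2],-0.98],[[-51,0,-37.4],-1.04],[[-54,0,-39.6],-1.1],[[-55.5,0,-40.8],-1.13]]' 3.0 40
python3 -m jog '[[[-0.1,0,0.1],0],[[-0.2,0,0.1],0],[[-0.2,0,0.1],0],[[-0.2,0,0.1],0]]'
python3 - <<'E'
from h import *
print(delta([.606,.016,.16],-.04)); print(manip.sense()["tcp_pos"])
s=eyes.snapshot("scene"); save(s,"s1.png",(200,50,450,240),3); 
s=eyes.snapshot("top"); save(s,"t1.png",(200,120,460,260),3)
E
```

```text
t: 1.77
tcp_pos: [0.597, 0.004, 0.2312]
tool_rot: [-0.483, 0.516, -0.515, 0.485]
force: [0.4, -0.0, 1.1]
finger_gap: 0.351
t: 2.1
tcp_pos: [0.5961, 0.0006, 0.2311]
tool_rot: [-0.483, 0.517, -0.517, 0.482]
force: [0.4, -0.1, -1.0]
finger_gap: 0.35
(array([-1.6 ,  7.11,  0.89]), np.float64(-0.03), array([-1.86047217e-01,  4.89003141e-01,  1.50679675e+00, -4.42907903e-04,
        1.14696529e+00, -1.15745221e-01]))
[0.59607325 0.00063201 0.23113088]
```

View pics/t1.png

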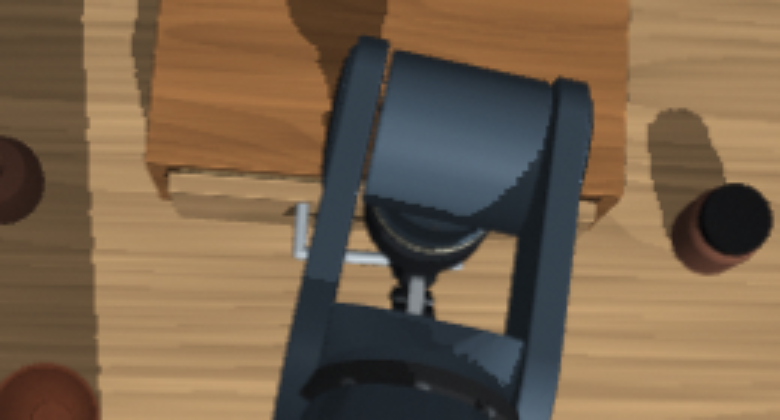

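The top view shows the gripper above the bench just in front of and right of the bar (bar's left end at about (298,255) in the crop), so the rows correct 16 mm left and 9 mm in, then descend.

```bash
python3 -m jog '[[[-0.5,1,0.3],-0.01],[[-1,2,0.6],-0.02],[[-1.6,4,0.9],-0.03],[[-1.6,6,0.9],-0.03],[[-1.6,7.1,0.9],-0.03],[[-1.6,7.1,0.9],-0.03],[[-1.6,8.5,0.9],-0.03],[[-1.6,9.5,0.9],-0.03],[[-1.6,10.5,0.9],-0.03],[[-1.6,11.2,0.9],-0.03],[[-1.6,11.5,0.9],-0.03],[[-1.6,11.5,0.9],-0.03]]'
python3 - <<'E'
from h import *
print(delta([.606,.016,.093],-.04))
s=eyes.snapshot("scene"); save(s,"s2.png",(200,70,450,250),3)
E
```

```text
t: 3.2
tcp_pos: [0.6067, 0.0168, 0.1156]
tool_rot: [-0.49, 0.51, -0.509, 0.49]
force: [0.2, -0.0, 0.3]
finger_gap: 0.353
(array([ 0.08,  2.26, -0.07]), np.float64(0.001), array([-1.56292773e-01,  6.51526125e-01,  1.57592776e+00,  2.04891601e-05,
        9.15607026e-01, -1.17238084e-01]))
```

View pics/s2.png

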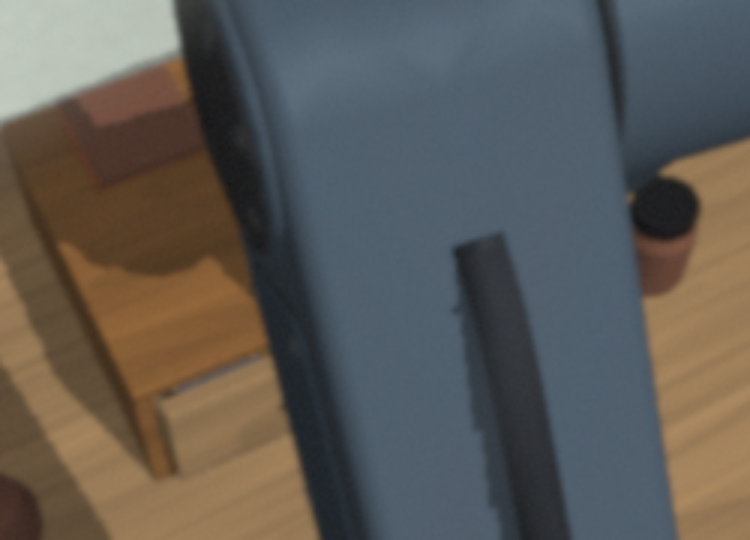

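The arm hides the handle in this view; no contact force so far, so descend and close.

```bash
python3 -m jog '[[[0,0.7,0],0],[[0,1.4,0],0],[[0,2.0,0],0],[[0,2.3,0],0],[[0,2.3,0],0]]'
python3 -m jog '[[[0,0,0],0],[[0,0,0],0],[[0,0,0],0],[[0,0,0],0],[[0,0,0],0],[[0,0,0],0],[[0,0,0],0],[[0,0,0],0]]' 0.4 40
```

```text
t: 3.67
tcp_pos: [0.6064, 0.0169, 0.0922]
tool_rot: [-0.491, 0.51, -0.509, 0.49]
force: [-0.1, 0.2, 0.2]
finger_gap: 0.352
t: 4.33
tcp_pos: [0.6076, 0.0167, 0.0935]
tool_rot: [0.49, -0.509, 0.51, -0.49]
force: [2.2, 0.1, -1.9]
finger_gap: 0.099
```

```bash
python3 -m jog '[[[0,0,-0.3],0],[[0,0,-1],0],[[0,0,-2],0],[[0,0,-3],0],[[0,0,-4],0],[[0,0,-5],0],[[0,0,-6],0],[[0,0,-7],0],[[0,0,-8],0],[[0,0,-9],0],[[0,0,-10],0],[[0,0,-11],0],[[0,0,-12],0],[[0,0,-12.7],0],[[0,0,-13.2],0],[[0,0,-13.5],0],[[0,0,-13.5],0]]'
python3 -m jog '[[[0,0,-0.3],0],[[0,0,-0.6],0],[[0,0,-0.9],0],[[0,0,-1.2],0],[[0,0,-1.5],0],[[0,0,-1.5],0]]'
```

```text
t: 5.75
tcp_pos: [0.47, 0.023, 0.0934]
tool_rot: [-0.491, 0.511, -0.509, 0.49]
force: [0.3, 5.5, 0.6]
finger_gap: 0.098
t: 6.25
tcp_pos: [0.4555, 0.0236, 0.0934]
tool_rot: [-0.49, 0.511, -0.509, 0.49]
force: [1.3, 6.1, -1.5]
finger_gap: 0.103
```

```bash
for i in 1 2 3; do python3 -m jog '[[[0,0,-0.25],0],[[0,0,-0.5],0],[[0,0,-0.5],0]]' | grep -E 'tcp|force'; done
```

```text
tcp_pos: [0.4555, 0.0236, 0.0935]
force: [9.5, 9.8, -9.9]
tcp_pos: [0.4556, 0.0235, 0.0935]
force: [17.7, 13.1, -18.3]
tcp_pos: [0.4557, 0.0234, 0.0936]
force: [26.3, 17.3, -27.5]
```

Stopped hard after 152 mm of travel, which plus the ~18 mm it started out gives 170. Relax, release, and raise.

```bash
python3 -m jog '[[[0,0,0.7],0],[[0,0,1.4],0],[[0,0,1.4],0]]'
python3 -m jog '[[[0,0,0],0],[[0,0,0],0],[[0,0,0],0],[[0,0,0],0],[[0,0,0],0]]' 3.0 40
python3 -m jog '[[[0,-1,0],0],[[0,-2.5,0],0],[[0,-4.5,0],0],[[0,-7,0],0],[[0,-10,0],0],[[0,-13,0],0],[[2,-15,0],0.1],[[4,-16,0],0.2],[[7,-16,0],0.3],[[10,-16,0],0.4],[[13,-16,0],0.5],[[16,-16,0],0.6],[[19,-16,0],0.7],[[22,-16,0],0.8],[[24,-16,0],0.9],[[24,-16,0],1.0]]' 7
python3 - <<'E'
from h import *
for n in("scene","top"):
    s=eyes.snapshot(n); save(s,n+"3.png"); np.save(n+"3.npy",s,allow_pickle=True)
a=np.load("top3.npy",allow_pickle=True).item()["frame"]; b=np.load("scene3.npy",allow_pickle=True).item()["frame"]
A=cv2.resize(a[165:265,240:420],None,fx=4,fy=3); B=cv2.resize(b[140:240,220:400],None,fx=4,fy=3)
cv2.imwrite("pics/both3.png",np.vstack([A,B])[:,:,::-1])
E
```

```text
t: 7.25
tcp_pos: [0.4566, 0.0236, 0.0934]
tool_rot: [-0.49, 0.51, -0.509, 0.49]
force: [2.8, 5.6, -1.4]
finger_gap: 0.098
t: 7.67
tcp_pos: [0.4559, 0.0224, 0.0934]
tool_rot: [-0.49, 0.51, -0.51, 0.49]
force: [-0.1, 0.5, 0.8]
finger_gap: 0.35
t: 9.0
tcp_pos: [0.447, -0.2217, 0.2534]
tool_rot: [0.183, -0.682, 0.684, -0.183]
force: [0.2, -0.1, 0.1]
finger_gap: 0.822
```

View pics/both3.png

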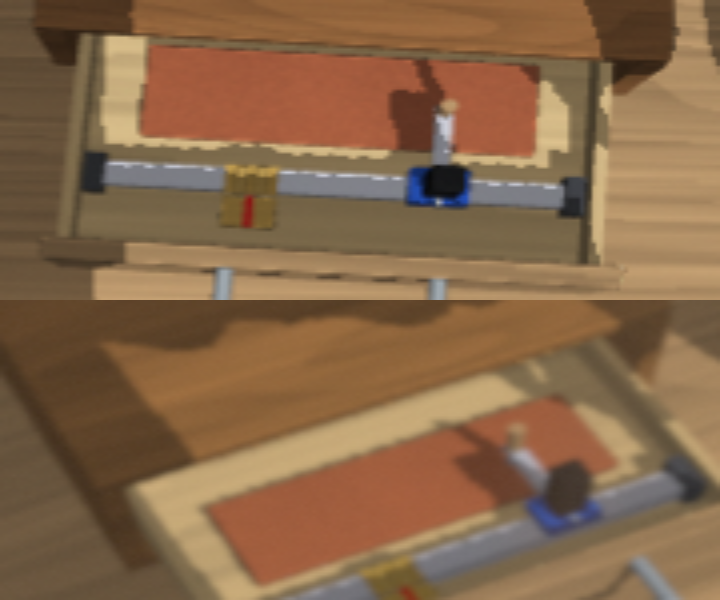

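The top crop shows the tray fully out: grip top at crop (446,180), i.e. pixel (351.5,225), and the red line at (248,212), i.e. pixel (302,235.7). Now masks for both.

Run:
```python
from h import *
a=np.load("top3.npy",allow_pickle=True).item(); b=np.load("scene3.npy",allow_pickle=True).item()
def red(s,x0,y0,x1,y1):
    h=cv2.cvtColor(s["frame"],cv2.COLOR_RGB2HSV).astype(int); c=s["frame"].astype(int)
    m=(c[...,0]>110)&(c[...,1]<50)&(c[...,2]<60); q=np.zeros_like(m); q[y0:y1,x0:x1]=1
    v,u=np.nonzero(m&q); return (u.min(),u.max(),v.min(),v.max(),u.mean(),v.mean(),len(u)) if len(u) else None
ra=red(a,285,215,320,250); rb=red(b,290,220,350,260); print(ra,rb)
if ra and rb: print("red tri",tri(a,ra[4:6],b,rb[4:6]))
c=a["frame"].astype(int).sum(2); v,u=np.nonzero(c[215:240,335:365]<110); print("grip",u.min()+335,u.max()+335,v.min()+215,v.max()+215,len(u))
for z in(.12,): print("grip top",onz(a,351.5,225,z))
for z in(.05,.06,.07): print("red",z,onz(a,302,235.5,z))
# handle posts left/right & expected frame
yaw=-.045; X=np.array([np.cos(yaw),np.sin(yaw),0]);Y=np.array([-X[1],X[0],0])
h=np.array([.456,.016*0+.0225,.11]); 
print("rail axis via handle (38+75 behind bar)",h+.113*X)
```

```text
(np.int64(301), np.int64(302), np.int64(230), np.int64(240), np.float64(301.5263157894737), np.float64(235.21052631578948), 19) (np.int64(321), np.int64(321), np.int64(237), np.int64(237), np.float64(321.0), np.float64(237.0), 1)
red tri [0.54335352 0.07143843 0.0700053 ]
grip 346 355 220 230 99
grip top [ 0.56305441 -0.04125068  0.12      ]
red 0.05 [0.54387252 0.06919504 0.05      ]
red 0.06 [0.54286196 0.06920797 0.06      ]
red 0.07 [0.54185141 0.0692209  0.07      ]
rail axis via handle (38+75 behind bar) [0.56888561 0.01741672 0.11      ]
```

Grip at about (0.565, -0.041), agreeing with the rail line derived from the handle (0.566). The notch is about 109 mm further along +y.

Run:
```python
from h import *
print(delta([.566,-.041,.16],-.045+np.pi/2))
```

```text
(array([-19.29,   9.3 ,  -9.23]), np.float64(0.575), array([-6.79916999e-01,  3.27072745e-01,  1.72097116e+00, -1.43029291e-04,
        1.09446339e+00,  3.61222825e-01]))
```

```bash
python3 -m jog '[[[-1,0,-0.5],0.05],[[-3,0,-1.5],0.1],[[-5,0,-2.5],0.16],[[-7,0,-3.5],0.22],[[-9.5,0,-4.5],0.29],[[-12,0,-5.8],0.36],[[-14.5,0,-7],0.43],[[-17,1,-8.2],0.5],[[-18.5,2,-8.8],0.55],[[-19.3,4,-9.2],0.575],[[-19.3,6,-9.2],0.575],[[-19.3,7.3,-9.2],0.575],[[-19.3,7.3,-9.2],0.575],[[-19.3,7.3,-9.2],0.575]]' 5 40
python3 - <<'E'
from h import *
print(delta([.566,-.041,.081],-.045+np.pi/2), manip.sense()["tcp_pos"])
s=eyes.snapshot("top"); t=eyes.snapshot("scene")
A=cv2.resize(s["frame"][165:265,240:420],None,fx=4,fy=3);B=cv2.resize(t["frame"][120:220,260:440],None,fx=4,fy=3)
cv2.imwrite("pics/t4.png",np.vstack([A,B])[:,:,::-1])
E
```

```text
t: 10.27
tcp_pos: [0.5656, -0.0391, 0.1797]
tool_rot: [0.013, 0.707, -0.707, -0.015]
force: [0.8, -0.5, -0.0]
finger_gap: 0.585
(array([-0.07,  9.87,  0.19]), np.float64(0.005), array([-2.66107156e-01,  5.16599079e-01,  1.63017550e+00, -2.17199224e-05,
        9.97395897e-01,  1.34519083e+00])) [ 0.56563969 -0.03913341  0.1797367 ]
```

View pics/t4.png

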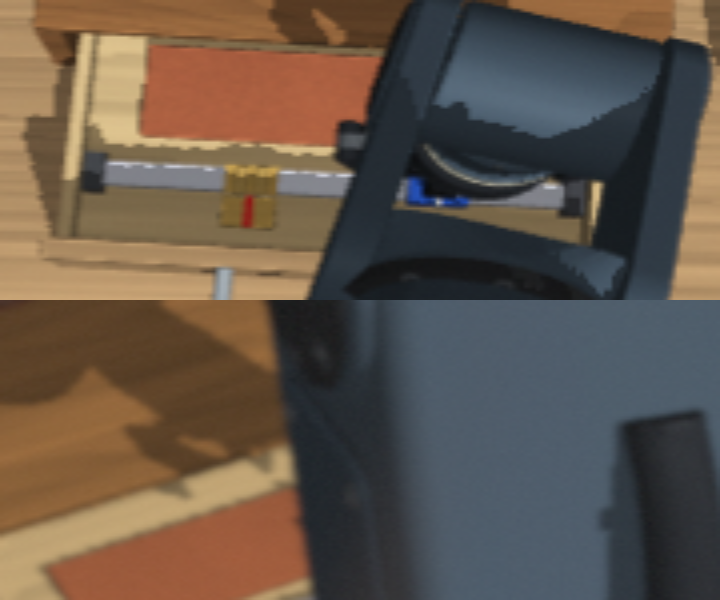

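The gripper is over the blue saddle (top crop about (435,190)); red line at crop (248,212) unchanged. Descend in two stages and close gently.

```bash
python3 -m jog '[[[0,1.5,0.2],0.005],[[-0.1,3.5,0.2],0.005],[[-0.1,5,0.2],0.005],[[-0.1,5.5,0.2],0.005],[[-0.1,6.5,0.2],0.005],[[-0.1,7.5,0.2],0.005],[[-0.1,8.5,0.2],0.005],[[-0.1,9.3,0.2],0.005],[[-0.1,9.8,0.2],0.005],[[-0.1,9.8,0.2],0.005]]' | grep -E 'tcp|force'
python3 -m jog '[[[0,0,0],0],[[0,0,0],0],[[0,0,0],0],[[0,0,0],0],[[0,0,0],0],[[0,0,0],0],[[0,0,0],0],[[0,0,0],0]]' 1.0 40
```

```text
tcp_pos: [0.5668, -0.0419, 0.0811]
force: [-0.8, -0.9, -0.3]
t: 11.87
tcp_pos: [0.568, -0.0422, 0.0828]
tool_rot: [-0.017, -0.707, 0.707, 0.017]
force: [0.3, 0.0, 3.3]
finger_gap: 0.232
```

Opening 19.8 mm: the post is held. Slide along the rail, quickly to ~20 mm before the notch.

```bash
python3 -m jog '[[[0,0,-0.3],0],[[0,0,-0.9],0],[[0,0,-1.6],0],[[0,0,-2.3],0],[[0,0,-3],0],[[0,0,-3.7],0],[[0,0,-4.4],0],[[0,0,-5.1],0],[[0,0,-5.8],0],[[0,0,-6.5],0],[[0,0,-7.2],0],[[0,0,-7.9],0],[[0,0,-8.4],0],[[0,0,-8.6],0],[[0,0,-8.6],0]]'
for i in 1 2 3; do python3 -m jog '[[[0,0,-0.1],0],[[0,0,-0.2],0],[[0,0,-0.2],0]]' | grep -E 'tcp|force'; done
python3 - <<'E'
from h import *
s=eyes.snapshot("top"); save(s,"t5.png",(240,165,420,265),4)
E
```

```text
t: 13.12
tcp_pos: [0.5719, 0.0452, 0.0828]
tool_rot: [0.017, 0.707, -0.707, -0.016]
force: [0.0, 0.6, 5.5]
finger_gap: 0.231
tcp_pos: [0.572, 0.0467, 0.0828]
force: [-0.3, 0.2, 4.7]
tcp_pos: [0.5721, 0.0486, 0.0828]
force: [0.0, -0.1, 5.9]
tcp_pos: [0.5722, 0.0506, 0.0828]
force: [0.1, -0.0, 5.4]
```

View pics/t5.png

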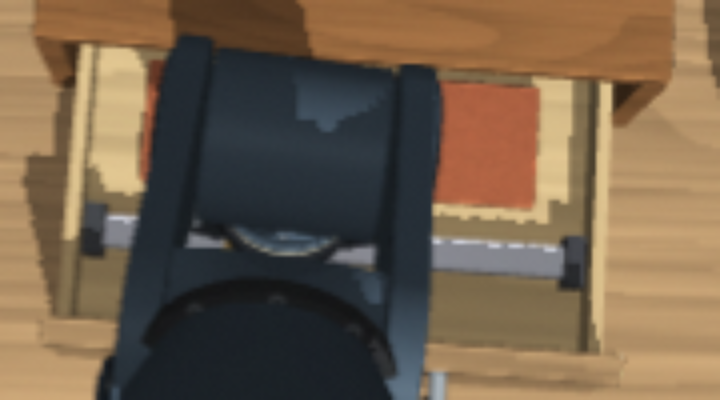

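The carriage has moved with the gripper (right part of rail is empty) and the tray is still out. Now fine steps watching the y force.

```bash
for i in 1 2 3 4 5 6 7 8; do python3 -m jog '[[[0,0,-0.05],0],[[0,0,-0.1],0],[[0,0,-0.1],0]]' | grep -E 'tcp|force'|xargs; done
```

```text
tcp_pos: [0.5722, 0.0515, 0.0828] force: [-0.6, -0.5, 4.7]
tcp_pos: [0.5723, 0.0525, 0.0828] force: [0.4, -0.6, 5.2]
tcp_pos: [0.5723, 0.0535, 0.0828] force: [-0.3, -0.9, 5.5]
tcp_pos: [0.5723, 0.0545, 0.0828] force: [-0.2, -0.6, 4.2]
tcp_pos: [0.5724, 0.0551, 0.0828] force: [-1.0, -1.8, 6.1]
tcp_pos: [0.5724, 0.0556, 0.0828] force: [-0.8, -3.8, 5.3]
tcp_pos: [0.5724, 0.056, 0.0828] force: [-0.6, -6.0, 5.4]
tcp_pos: [0.5725, 0.0566, 0.0828] force: [-0.7, -7.6, 4.9]
```

```bash
for i in 1 2 3 4 5 6; do python3 -m jog '[[[0,0,-0.05],0],[[0,0,-0.1],0],[[0,0,-0.1],0]]' | grep -E 'tcp|force'|xargs; done
```

```text
tcp_pos: [0.5725, 0.0573, 0.0828] force: [-1.6, -7.7, 5.0]
tcp_pos: [0.5725, 0.0583, 0.0828] force: [-0.7, -7.8, 6.2]
tcp_pos: [0.5726, 0.0593, 0.0828] force: [-1.9, -7.1, 6.0]
tcp_pos: [0.5726, 0.0605, 0.0828] force: [-1.4, -7.3, 5.7]
tcp_pos: [0.5727, 0.062, 0.0828] force: [-0.5, -5.2, 5.6]
tcp_pos: [0.5728, 0.0636, 0.0828] force: [0.2, -2.0, 6.0]
```

```bash
for i in 1 2 3; do python3 -m jog '[[[0,0,-0.05],0],[[0,0,-0.1],0],[[0,0,-0.1],0],[[0,0,-0.1],0]]' | grep -E 'tcp|force'|xargs; done
```

```text
tcp_pos: [0.5728, 0.0652, 0.0828] force: [0.3, -1.1, 6.1]
tcp_pos: [0.5729, 0.0666, 0.0828] force: [-0.5, 0.8, 6.1]
tcp_pos: [0.573, 0.0676, 0.0828] force: [-0.0, -0.3, 6.3]
```

```bash
for i in 1 2 3; do python3 -m jog '[[[0,0,-0.05],0],[[0,0,-0.05],0],[[0,0,-0.05],0]]' | grep -E 'tcp|force'|xargs; done
```

```text
tcp_pos: [0.573, 0.0678, 0.0828] force: [-1.0, -0.2, 5.4]
tcp_pos: [0.573, 0.068, 0.0828] force: [0.2, -2.9, 5.5]
tcp_pos: [0.573, 0.0681, 0.0828] force: [-0.2, -3.8, 5.6]
```

Past ~0.0677 the resistance rises again (3.8 N), so the centre is there; back off to relieve the push.

```bash
python3 -m jog '[[[0,0,0.05],0],[[0,0,0.12],0],[[0,0,0.12],0],[[0,0,0.12],0]]' | grep -E 'tcp|force|gap|t:'
python3 - <<'E'
from h import *
s=eyes.snapshot("scene"); t=eyes.snapshot("top")
A=cv2.resize(t["frame"][165:265,240:420],None,fx=4,fy=3);B=cv2.resize(s["frame"][150:250,220:400],None,fx=4,fy=3)
cv2.imwrite("pics/f.png",np.vstack([A,B])[:,:,::-1]); 
# stylus/line check: predicted pixel of notch for the measured red line
print(proj(t,[.5427,.0692,.06]), manip.sense()["force"])
E
```

```text
t: 19.5
tcp_pos: [0.573, 0.0678, 0.0828]
tool_rot: [0.017, 0.707, -0.707, -0.017]
force: [-0.4, -0.5, 5.4]
finger_gap: 0.23
[302.00171029 235.5685846 ] [-0.15603658 -0.42053433  5.23386973]
```

View pics/f.png

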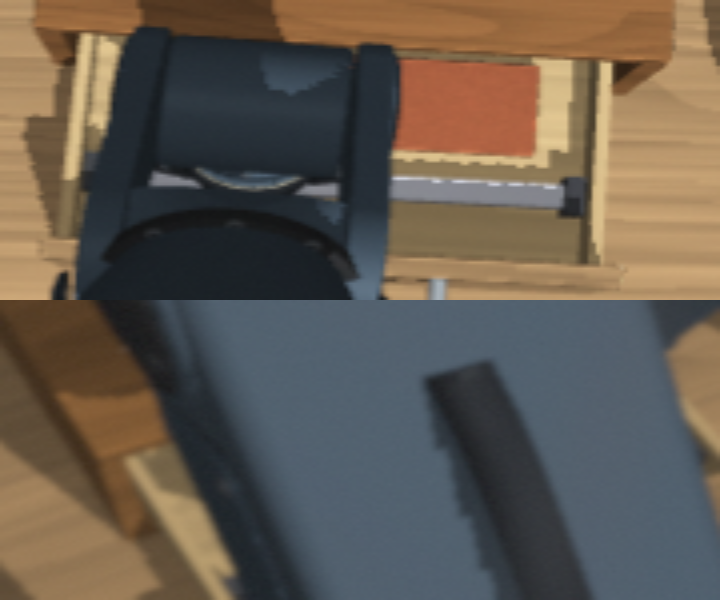

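Vision puts the notch at y≈0.0678 (red line carried over to the rail), and the tool is at 0.0678 with the y force near zero. The tray's front edge is at the same pixels as before.

Run:
```python
from h import *
a=np.load("top3.npy",allow_pickle=True).item()["frame"].astype(int)
o=np.load("top0.npy",allow_pickle=True).item()["frame"].astype(int); t=eyes.snapshot("top")["frame"].astype(int)
for n,(u,v) in dict(bowl=(214,260),bottle=(200,180),jar=(441,195)).items(): print(n,[abs(x-o)[v-18:v+18,u-18:u+18].mean().round(2) for x in(a,t)])
workorder.sign_off()
```

```text
bowl [np.float64(20.26), np.float64(23.33)]
bottle [np.float64(13.37), np.float64(26.71)]
jar [np.float64(14.4), np.float64(18.53)]
the job is handed in; nothing more can be done
```

The tray is out at its stop, the carriage is sitting in the notch with the gripper still on the grip, and I have handed the job in at about 19.6 s.

- **Tray:** I gripped the bar and pulled about 152 mm until the tray would not move further, even with 26 N on the wrist. It started about 18 mm out, so that adds up to 170 mm. The last picture shows its front edge at the same pixels as right after the pull.
- **Carriage:** Resistance rose from y ≈ 0.055, dropped past the first rib at about 0.062, and rose again to 3.8 N just past 0.068. I then eased back to 0.0678, where the side force was about −0.4 N. The camera position of the red line, carried over to the rail, also gives 0.0678. The gripper opening reads about 19.7 mm, which matches the 20 mm post. A steady upward force of about 5 N remained on the tool while holding.
- **Check that settled nothing:** To see whether the bowl, bottle and jar had moved, I compared pixels before and after, and the patches differed (13 to 27 grey levels). I think that is the arm's moving shadow, but I did not confirm it with another picture. The gripper was never routed close to any of them, and I saw no unexpected contact forces.
- **Hidden view:** The arm blocked both cameras at the end, so seating in the notch was judged from force and position rather than seen.

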